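Get the tape measure out from behind the bottles

ROBOT

A 7-joint arm with a two-finger parallel gripper is mounted at the origin on the work surface. World frame = base frame: x ahead of the robot, y to its left, z up, the work surface at z = 0. Lengths are in m, angles in rad, forces in N, time in s.
With the tool pointing down it reaches from about 0.4 to 0.85 m from the base axis. Payload 10.4 kg.
Tool frame: the origin (TCP) lies on the centre line of the jaws, within the pads' length; the fingertips stand 17 mm ahead of it and the grasp point (between the pads) lies 2 mm behind it; z points along the fingers, y is the direction in which the jaws open and shut (so a half turn about z gives the same grasp; the last joint's range is limited). The gripper opens to 87 mm and grips with 3 to 60 N. Pads are 19 mm wide; open, the fingers measure 117 mm over their backs; the gripper's body (75 mm by 190 mm) begins 51 mm behind the grasp point.
Start: joints at [1.309, 0.332, -0.065, 1.46, 0.022, 1.35, -0.088], TCP at [0.148, -0.607, 0.24] pointing down, gripper open.
Joint ranges: [-2.6, 2.6], [-0.5, 2.12], [-1.47, 1.34], [0.16, 2.42], [-1.27, 4.41], [0.06, 2.06], [-2.6, 2.6]. Speed limits (rad/s): [2.22, 2.22, 2.79, 2.79, 3.14, 3.14, 3.14].

INTERFACE

Orientations are given as a unit quaternion [x, y, z, w].
In Python, from bench import r gives the robot as it stands.
- The arm moves only by the tool apply_moves, never from a script. Its argument "commands" is a list of rows, each an object with "rot": the turn, a rotation vector about the world's x, y, z in units of 180 degrees (1.0 is 180 degrees), a list of three; "linear": the shift along the world's x, y, z in units of 0.3 m (1.0 is 0.3 m), a list of three; "grip": the closure, from -1 (fully open) to 1 (shut). A call has 1 to 20 rows; each row is the pose to reach, as a shift and turn from the pose commanded when the call began, turning the shorter way round; what a row does not reach only later rows make up. A row lasts 1/10 s, in which the tool goes at most 50 mm and 8.59 degrees, less where a joint would pass 70% of its speed; a pose out of reach is approached as far as the arm can. A call with a number of a shift or a turn outside -1 to 1 is refused whole. A call with a gripper value outside its range is refused whole. The fingers move at their own pace and stop on an object; "newtons" is the grip in N (left out, the last holds). Time passes only in rows, so rows that repeat a pose let the fingers close. It gives the time, the measured TCP pose, the force and the opening at its end, in the units of the state.
- r.read_state(): the state, without advancing time (a new reading comes with each control period).
- r.camera(name): name is "scene" or "side" or "wrist"; returns a dict with "frame" (400x640x3 uint8, red, green, blue), "mtx" (3x3 intrinsics, pixels), "extrinsics" (4x4, takes a point from world to camera coordinates). Camera axes: x right, y down, z forward; pixel columns grow to the right and rows downward; lengths in m; the calibration is good to about 2 mm. A picture is of the moment at which its call begins. There is no depth.
- r.close_job(): hands the job in, once; it reports no verdict.
Trained networks look in a picture, given as the dict that the camera call returned (one of the last four; its "shot" number tells which), for a name from the list of things; names that differ only in an ending like _2 or _b are one class to them, and where a whole thing is asked for, a point or a joint stands for the part that bears it (a point fixed in the world has none). Each returns a list of dicts, best first, with "p" (0 to 1); they miss things now and then, are a little off and sometimes report something else, mostly with a low value. They report only what shows in the picture. A call takes as long as a camera call. They do not tell look-alikes from the thing itself.
- r.search_frame(thing, picture): "bbox" ([left, top, width, height] in pixels, round what is visible of it).
- r.spot_point(thing, picture): "location" ([column, row] in pixels: a listed point, or the origin of a listed thing).
The state is a dict: "time": time; "joint_positions": joint angles; "joint_vel": joint speeds; "joint_torque": joint torques, N m; "ee_pos": TCP position; "eef_rot": TCP orientation; "ft_force": force on the tool from outside, world axes, zero at the start; "torque": the same for the moment, N m; "width": finger opening in m.
Only numpy, scipy, OpenCV 4.12 (cv2) and the standard library are available. Lean on these libraries where they do the work, as an engineer would, in place of code of your own. Each camera call takes 0.05 s, during which the arm holds its last target. There are 200 camera calls.

TASK

The tape measure on the white board is boxed in by two bottles: first stand both bottles upright on the grey side panel, then fetch the tape measure and stand it upright in the middle of the white outline on the brown panel, lengthwise in it. Then put each bottle back, upright, in the middle of the coaster it came from (note which stood on red and which on green). Do not knock anything over, and leave the bowl, the tin and the small black corner block where they are.

Things in the scene. Friction and masses are not known exactly. Their poses are not given: they have to be found in the camera images.
- glue_bottle: White round glue bottle with a thin red nozzle, standing upright on one of the two coasters. Body 52 mm diameter and straight from the bottom to 100 mm up (grip it there), nozzle tip 140 mm up; 0.17 to 0.33 kg. Origin: centre of its underside; z up.
- primer_bottle: Amber round primer bottle with a paper label and a black cap, standing upright on the other coaster. Body 52 mm diameter and straight from the bottom to 100 mm up (grip it there), cap top 140 mm up; 0.17 to 0.33 kg. Origin: centre of its underside; z up.
- tape: Yellow tape measure, upright on the white board between and a little behind the bottles: 75 mm long (x), 40 mm thick (y; grip these flat sides, each with a silver disc), 62 mm high with a rounded top; about 0.2 kg. Fingers fit beside it only with the bottles gone. Origin: centre of its underside; x along its length, z up. Either way round will do.
- coaster_red: Red coaster disc, 68 mm diameter, 3 mm thick, fixed on the white board. Origin: centre of its underside (its top is 3 mm above).
- coaster_green: Green coaster disc, 68 mm diameter, 3 mm thick, fixed on the white board. Origin: centre of its underside (its top is 3 mm above). The two coasters are 116 mm apart, left and right (either way round); which bottle stands on which changes.
- side_panel: Grey flat panel lying fixed on the bench, the side area: 220 mm (x) by 130 mm (y), 8 mm thick; it lies on the left or on the right. Origin: centre of its underside (top 8 mm above). Room for both bottles side by side along x.
- brown_panel: Dark brown flat panel lying fixed on the bench, 140 mm (x) by 100 mm (y), 8 mm thick, on the other side from the grey one. A thin white rectangle drawn round its middle measures 95 mm (x) by 60 mm (y) inside: the place for the tape. Origin: centre of its underside (top 8 mm above).
- screw_bowl: Bystander: loose white bowl of screws, 90 mm diameter, 42 mm high, on the bench near the robot. Origin: centre of its underside.
- tin: Bystander: loose round tin with a pale lid and a blue label, 56 mm diameter, 60 mm high, on the bench. Origin: centre of its underside.
- corner_block: Bystander: loose black plastic corner block, 30 by 30 mm, 20 mm high, on the white board, in front of the tape, between the bottles. The white board is 155 mm deep, 210 mm wide, 6 mm thick, with a low strip 24 mm high along its far edge. Origin: centre of its underside.
Not all that is in view belongs to the job. There is more than one size of the primer_bottle; the job needs the middle-sized.

How it is judged:
By the outcome, as a careful person would: the job done as asked, in the order asked, and still so for the second after the job is handed in, with the robot touching nothing.
It also fails if it takes over 115 s, if anything falls off the work surface, if the arm or the gripper's body presses on something with over 40 N, if the wrist force passes 120 N, or if a joint passes its speed limit or range.

## Working session

There is one attempt and no reset: what is moved stays moved. The work goes in short steps, Python scripts to look and compute and a tool call to move; the robot and the scene stay as the last step left them, time stands still between calls to the robot, and variables do not carry over. Pictures are saved under pics/ and viewed, about 12 in all and at most 16, crops included, and the job is handed in when it is done.

Besides the shell and the picture viewer there is one more tool, called after "Request:" as name(argument=value, ...), one argument or row to a line, values as JSON. apply_moves: Moves the arm, as the interface text tells. Its arguments: {"type":"object","properties":{"commands":{"type":"array","items":{"type":"object","properties":{"rot":{"type":"array","items":{"type":"number"}},"linear":{"type":"array","items":{"type":"number"}},"grip":{"type":"number"}}}},"newtons":{"type":"number"}},"required":["commands"]}

```bash
mkdir -p pics; ls
cat > h.py <<'E'
import numpy as np, cv2
from bench import r
def snap(cam,name=None):
    d=r.camera(cam)
    if name: cv2.imwrite(f'pics/{name}.png',d['frame'][:,:,::-1])
    return d
def toplane(d,uv,z):
    K=np.array(d['mtx']);E=np.array(d['extrinsics']);R=E[:3,:3];t=E[:3,3]
    c=-R.T@t; v=R.T@np.linalg.inv(K)@np.array([uv[0],uv[1],1.])
    return c+v*(z-c[2])/v[2]
def proj(d,p):
    K=np.array(d['mtx']);E=np.array(d['extrinsics']);q=K@(E[:3,:3]@np.array(p)+E[:3,3]);return q[:2]/q[2]
E
python3 - <<'E'
from h import *
np.set_printoptions(precision=3,suppress=True)
print(r.read_state())
for c in ['scene','side']:
    d=snap(c,c+'0')
    E=np.array(d['extrinsics']);print(c,-E[:3,:3].T@E[:3,3],E[2,:3])
    for n in 'glue_bottle primer_bottle tape coaster_red coaster_green side_panel brown_panel screw_bowl tin corner_block'.split():
        for s in r.spot_point(n,d):
            z={'tape':.006,'glue_bottle':.009,'primer_bottle':.009,'coaster_red':.006,'coaster_green':.006,'corner_block':.006}.get(n,0)
            print(n,round(s['p'],2),np.round(s['location']),toplane(d,s['location'],z)[:2])
E
```

```text
pics
{'time': 0.0, 'joint_positions': array([ 1.309,  0.333, -0.065,  1.461,  0.022,  1.35 , -0.089]), 'joint_vel': array([ 0.   , -0.001, -0.001,  0.   , -0.001, -0.   , -0.001]), 'joint_torque': array([ -0.001, -62.325,   0.024, -38.989,  -0.061,   0.04 ,   0.   ]), 'ee_pos': array([ 0.148, -0.607,  0.239]), 'eef_rot': array([ 0.993,  0.119, -0.   , -0.001]), 'ft_force': array([0.21 , 0.268, 0.062]), 'torque': array([-0.036,  0.048, -0.005]), 'width': 0.08675452252808104}
scene [ 1.067 -0.159  0.896] [-0.497  0.141 -0.856]
glue_bottle 0.68 [305. 240.] [ 0.646 -0.089]
primer_bottle 0.95 [377. 274.] [0.775 0.05 ]
primer_bottle 0.92 [354. 229.] [0.65  0.034]
primer_bottle 0.8 [385. 156.] [0.461 0.186]
primer_bottle 0.55 [307. 242.] [ 0.654 -0.086]
tape 0.56 [335. 237.] [ 0.658 -0.016]
coaster_red 0.51 [352. 227.] [0.643 0.033]
coaster_green 0.61 [305. 238.] [ 0.64  -0.089]
side_panel 0.76 [203. 209.] [ 0.486 -0.318]
brown_panel 0.98 [442. 168.] [0.534 0.323]
screw_bowl 0.77 [322. 144.] [0.364 0.033]
screw_bowl 0.39 [443. 165.] [0.526 0.329]
tin 0.67 [435. 245.] [0.742 0.212]
corner_block 0.67 [319. 214.] [ 0.584 -0.038]
side [ 0.104 -0.476  0.549] [ 0.563  0.571 -0.598]
glue_bottle 0.7 [374. 219.] [ 0.638 -0.082]
glue_bottle 0.34 [362. 204.] [ 0.658 -0.033]
primer_bottle 0.89 [368. 173.] [0.764 0.04 ]
primer_bottle 0.83 [340. 194.] [0.652 0.026]
primer_bottle 0.66 [224. 203.] [0.445 0.18 ]
tape 0.81 [362. 205.] [ 0.659 -0.032]
tape 0.19 [231. 259.] [0.361 0.03 ]
coaster_red 0.6 [338. 196.] [0.647 0.029]
coaster_green 0.66 [338. 194.] [0.651 0.035]
coaster_green 0.45 [374. 221.] [ 0.636 -0.085]
side_panel 0.7 [430. 334.] [ 0.492 -0.319]
brown_panel 0.59 [223. 165.] [0.538 0.329]
brown_panel 0.56 [339. 195.] [0.654 0.034]
screw_bowl 0.69 [231. 257.] [0.367 0.039]
tin 0.62 [313. 154.] [0.74  0.209]
tin 0.58 [336. 197.] [0.647 0.034]
corner_block 0.64 [339. 219.] [ 0.589 -0.029]
```

View pics/scene0.png

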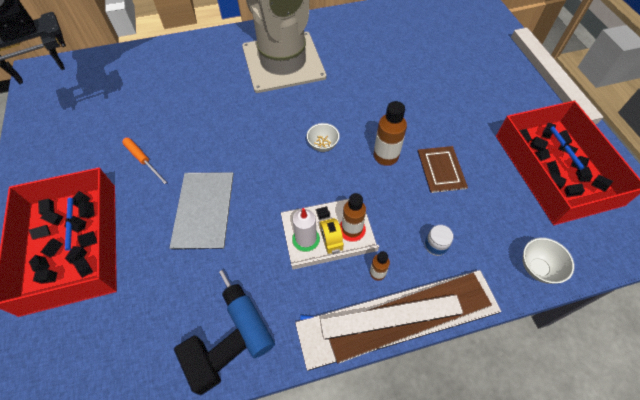

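View pics/side0.png

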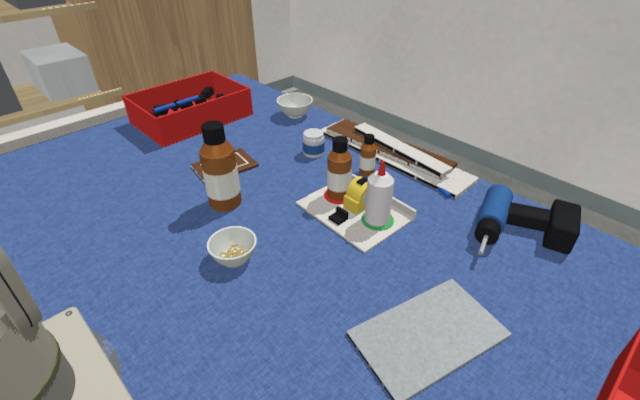

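Scene: glue bottle on green (305,240), amber bottle on red (354,229), small amber one at (379,266), big amber one at (390,135), tape (332,234), black block (322,212), grey panel at right (203,209), brown panel at left (442,168). Next I measure the sizes and panels and take an enlarged crop.

```bash
cat >> h.py <<'E'
def ortho(d,x0,x1,y0,y1,z,s=0.0005):
    # image: column = y decreasing (left=+y), row = x decreasing
    w=int((y1-y0)/s);h=int((x1-x0)/s)
    W=np.float32([[x1,y1],[x1,y0],[x0,y0],[x0,y1]])
    P=np.float32([proj(d,[a,b,z]) for a,b in W])
    H=cv2.getPerspectiveTransform(P,np.float32([[0,0],[w,0],[w,h],[0,h]]))
    return cv2.warpPerspective(d['frame'],H,(w,h),flags=cv2.INTER_CUBIC)
def rect(mask,x1,y1,s=0.0005):
    mask=cv2.morphologyEx(mask.astype(np.uint8),cv2.MORPH_OPEN,np.ones((7,7)))
    cs,_=cv2.findContours(mask,cv2.RETR_EXTERNAL,cv2.CHAIN_APPROX_NONE)
    c=max(cs,key=cv2.contourArea);b=cv2.boxPoints(cv2.minAreaRect(c))
    wp=np.array([[x1-p[1]*s,y1-p[0]*s] for p in b])
    return wp.mean(0),wp
E
python3 - <<'E'
from h import *
np.set_printoptions(precision=4,suppress=True)
def ang(wp):
    e=[wp[1]-wp[0],wp[2]-wp[1]];e=max(e,key=np.linalg.norm)
    return np.degrees((np.arctan2(e[1],e[0])+np.pi/2)%np.pi-np.pi/2),[np.linalg.norm(wp[1]-wp[0]),np.linalg.norm(wp[2]-wp[1])]
for c in ['scene','side']:
    d=snap(c)
    A=ortho(d,.33,.65,-.46,-.2,.008); m=cv2.cvtColor(A,cv2.COLOR_RGB2HSV)
    k=(m[:,:,1]<70)&(m[:,:,2]>90); q=rect(k,.65,-.2);print(c,'grey',q[0],ang(q[1]))
    B=ortho(d,.42,.64,.2,.44,.008); m=cv2.cvtColor(B,cv2.COLOR_RGB2HSV)
    k=((m[:,:,0]<25)|(m[:,:,0]>165))&(m[:,:,1]>60)|(m[:,:,1]<60)&(m[:,:,2]>150); q=rect(k,.64,.44);print(c,'brown',q[0],ang(q[1]))
    k=(m[:,:,1]<90)&(m[:,:,2]>120);
    cs=cv2.findContours(k.astype(np.uint8),cv2.RETR_EXTERNAL,cv2.CHAIN_APPROX_NONE)[0]
    cc=max(cs,key=lambda c:cv2.boundingRect(c)[2]);b=cv2.boxPoints(cv2.minAreaRect(cc));wp=np.array([[.64-p[1]*.0005,.44-p[0]*.0005] for p in b]);print('outline',wp.mean(0),ang(wp))
    if c=='scene':
        cr=cv2.resize(d['frame'][170:300,260:400],None,fx=4,fy=4,interpolation=cv2.INTER_CUBIC)
        cv2.imwrite('pics/crop0.png',cr[:,:,::-1]);cv2.imwrite('pics/br.png',cv2.hconcat([B[:440],A[:440]])[:,:,::-1])
    for n in ['primer_bottle','glue_bottle']:
        for s in r.search_frame(n,d): 
            x,y,w,h=s['bbox']; g=toplane(d,(x+w/2,y+h-w/4),0.006)
            dist=np.linalg.norm(g+np.linalg.inv(d['extrinsics'])[:3,3]*-1)
            print(n,round(s['p'],2),np.round(s['bbox']),'diam~mm',w*dist/d['mtx'][0][0]*1000)
E
```

```text
scene grey [ 0.4886 -0.3162] (np.float32(-15.007878), [np.float32(0.22346632), np.float32(0.13219488)])
scene brown [0.5385 0.318 ] (np.float32(-8.530769), [np.float32(0.14042899), np.float32(0.10005564)])
outline [0.5364 0.3202] (np.float32(-8.74616), [np.float32(0.10739037), np.float32(0.07135282)])
primer_bottle 0.64 [370. 249.  18.  34.] diam~mm 41.35527045994629
glue_bottle 0.58 [295. 209.  19.  41.] diam~mm 46.779478073123414
side grey [ 0.4876 -0.3181] (np.float32(-14.796764), [np.float32(0.22381383), np.float32(0.13354221)])
side brown [0.5348 0.3111] (np.float32(74.000374), [np.float32(0.14793637), np.float32(0.26260927)])
outline [0.6056 0.3402] (np.float32(88.698044), [np.float32(0.018177137), np.float32(0.1738642)])
primer_bottle 0.8 [201. 120.  41.  93.] diam~mm 93.37895804598136
primer_bottle 0.74 [329. 134.  25.  68.] diam~mm 55.86417053697802
primer_bottle 0.57 [358. 135.  16.  44.] diam~mm 40.20031836910018
glue_bottle 0.8 [362. 159.  32.  66.] diam~mm 69.00313493887927
```

View pics/crop0.png

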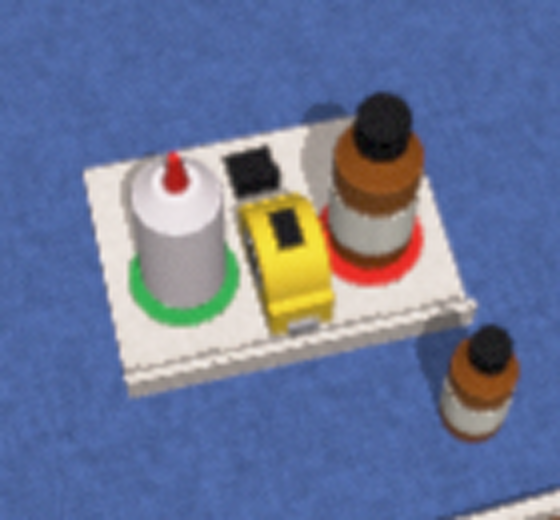

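View pics/br.png

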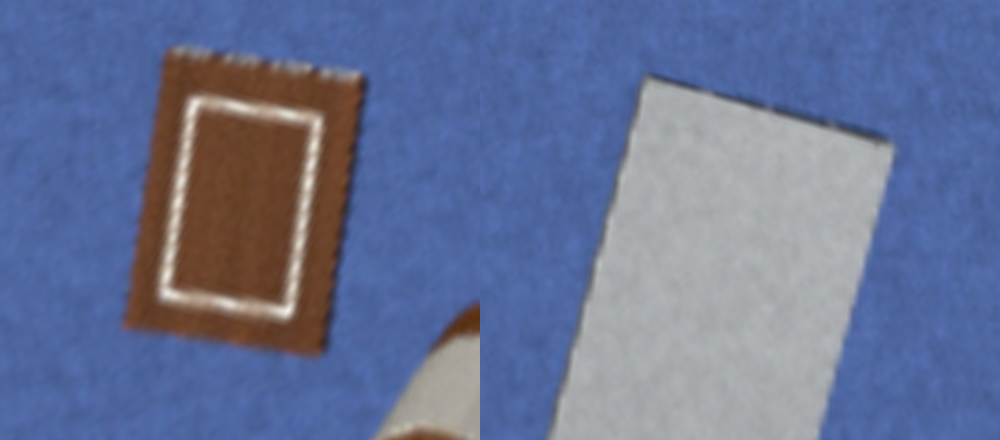

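The crop shows that the amber bottle on red is the middle of three (56 mm against about 40 and 93) and the only one on a coaster. The glue bottle stands on green, and the block sits in front of the tape. Now I fit the coaster circles.

```bash
cat >> h.py <<'E'
from scipy.optimize import least_squares
def coaster(d,col,c0,R=.034):
    s=.0005;x0,x1,y0,y1=c0[0]-.06,c0[0]+.06,c0[1]-.06,c0[1]+.06
    A=ortho(d,x0,x1,y0,y1,.009);m=cv2.cvtColor(A,cv2.COLOR_RGB2HSV);h=m[:,:,0]
    k=((h<5)|(h>174))&(m[:,:,1]>170)&(m[:,:,2]>110) if col=='red' else (h>45)&(h<85)&(m[:,:,1]>110)
    v,u=np.nonzero(k);p=np.c_[x1-v*s-s/2,y1-u*s-s/2]
    near=np.linalg.norm(p-c0,axis=1)<.045;p=p[near]
    # outermost pixel per angular bin
    def outer(c):
        a=np.arctan2(*(p-c).T[::-1]);rr=np.linalg.norm(p-c,axis=1);o=[]
        for b in np.unique((a/.06).round()):
            i=np.nonzero((a/.06).round()==b)[0];o.append(p[i[rr[i].argmax()]])
        return np.array(o)
    c=np.array(c0,float)
    for _ in range(8):
        o=outer(c)
        f=least_squares(lambda c:np.linalg.norm(o-c,axis=1)-R,c,loss='soft_l1',f_scale=.001);c=f.x
    return c,len(o),np.abs(f.fun).mean()
E
python3 - <<'E'
from h import *
np.set_printoptions(precision=4,suppress=True)
for c in ['scene','side']:
    d=snap(c)
    for col,c0 in (('red',(.65,.031)),('green',(.642,-.085))): print(c,col,coaster(d,col,np.array(c0)))
    if c=='scene':
        A=ortho(d,.55,.73,-.16,.1,.006)
        m=cv2.cvtColor(A,cv2.COLOR_RGB2HSV);
        q=rect(((m[:,:,0]<90)|(m[:,:,0]>130)|(m[:,:,1]<70)),.73,.1);print('board',q)
    b=ortho(d,.53,.75,-.18,.12,.068); cv2.imwrite(f'pics/o_{c}.png',b[:,:,::-1])
E
```

```text
scene red (array([0.6452, 0.0294]), 58, np.float64(0.0023711135568170944))
scene green (array([ 0.6402, -0.0868]), 66, np.float64(0.0010204948392715527))
board (array([ 0.6319, -0.0269], dtype=float32), array([[ 0.5528,  0.0843],
       [ 0.7197,  0.0776],
       [ 0.711 , -0.1382],
       [ 0.5441, -0.1314]], dtype=float32))
side red (array([0.6505, 0.027 ]), 39, np.float64(0.0005769230336710147))
side green (array([ 0.6437, -0.0867]), 68, np.float64(0.0011238166444469515))
```

View pics/o_scene.png

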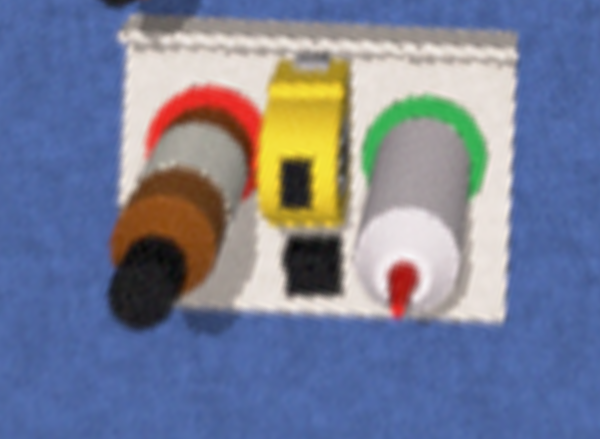

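The coasters agree to within about 5 mm: red (0.648, 0.028), green (0.642, -0.087), board yaw about -2.5°. I move over the glue bottle first.

Request:
apply_moves(
  commands=[
    {"linear":[0.833,0.867,0],"rot":[0,0,0.212],"grip":-1},
    {"linear":[0.833,0.867,0],"rot":[0,0,0.212],"grip":-1},
    {"linear":[0.833,0.867,0],"rot":[0,0,0.212],"grip":-1},
    {"linear":[0.833,0.867,0],"rot":[0,0,0.212],"grip":-1},
    {"linear":[0.833,0.867,0],"rot":[0,0,0.212],"grip":-1},
    {"linear":[0.833,0.867,0],"rot":[0,0,0.212],"grip":-1},
    {"linear":[0.833,0.867,0],"rot":[0,0,0.212],"grip":-1},
    {"linear":[0.833,0.867,0],"rot":[0,0,0.212],"grip":-1},
  ],
  newtons=30,
)

```text
time: 2.3
ee_pos: [0.402, -0.3419, 0.2401]
eef_rot: [0.898, 0.441, 0.001, 0.0]
ft_force: [1.2, -0.0, 0.3]
width: 0.0868
```

Request:
apply_moves(
  commands=[
    {"linear":[0.8,0.7,0],"rot":[0,0,0.212]},
    {"linear":[0.8,0.7,0],"rot":[0,0,0.212]},
    {"linear":[0.8,0.7,0],"rot":[0,0,0.212]},
    {"linear":[0.8,0.7,0],"rot":[0,0,0.212]},
    {"linear":[0.8,0.7,0],"rot":[0,0,0.212]},
    {"linear":[0.8,0.7,0],"rot":[0,0,0.212]},
    {"linear":[0.8,0.7,0],"rot":[0,0,0.212]},
    {"linear":[0.8,0.7,0],"rot":[0,0,0.212]},
    {"linear":[0.8,0.7,0],"rot":[0,0,0.212]},
  ],
)

```text
validation failed for argument at $.co...
```

Run:
```python
from h import *
np.set_printoptions(precision=4,suppress=True)
s=r.read_state();print(s['time'],s['ee_pos'],s['eef_rot'],s['joint_positions'])
d=snap('wrist','w1');E=np.array(d['extrinsics']);print(-E[:3,:3].T@E[:3,3],E[2,:3],E[0,:3],d['mtx'][0][0])
for n in ['glue_bottle','primer_bottle','tape','coaster_red','coaster_green']:
    for q in r.spot_point(n,d): print(n,round(q['p'],2),np.round(q['location']),toplane(d,q['location'],.006 if n[0]=='t' else .009)[:2])
for col,c0 in (('red',(.648,.0285)),('green',(.642,-.087))): print(col,coaster(d,col,np.array(c0)))
```

```text
2.3 [ 0.402  -0.3419  0.2401] [0.8976 0.4408 0.0011 0.    ] [ 0.9766  0.1417 -0.3903  1.7003  0.0536  1.3093 -0.0817]
[ 0.4443 -0.2868  0.3861] [-0.1578 -0.2035 -0.9663] [ 0.7909 -0.6119 -0.0002] 314.55409779500815Traceback (most recent call last):
  File "<stdin>", line 7, in <module>
  File "h.py", line 42, in coaster
    f=least_squares(lambda c:np.linalg.norm(o-c,axis=1)-R,c,loss='soft_l1',f_scale=.001);c=f.x
    return func(*args, **kwargs)
    vector_fun = VectorFunction(
        fun_wrapped,
    ...<6 lines>...
        workers=workers
    )
    self._update_fun()
    ~~~~~~~~~~~~~~~~^^
    self.f = self.fun_wrapped(xp_copy(self.x))
             ~~~~~~~~~~~~~~~~^^^^^^^^^^^^^^^^^
    return np.atleast_1d(self.fun(x))
                         ~~~~~~~~^^^
    return self.f(x, *self.args, **self.kwargs)
           ~~~~~~^^^^^^^^^^^^^^^^^^^^^^^^^^^^^^
  File "h.py", line 42, in <lambda>
    f=least_squares(lambda c:np.linalg.norm(o-c,axis=1)-R,c,loss='soft_l1',f_scale=.001);c=f.x
                                            ~^~
ValueError: operands could not be broadcast together with shapes (0,) (2,)
```

View pics/w1.png

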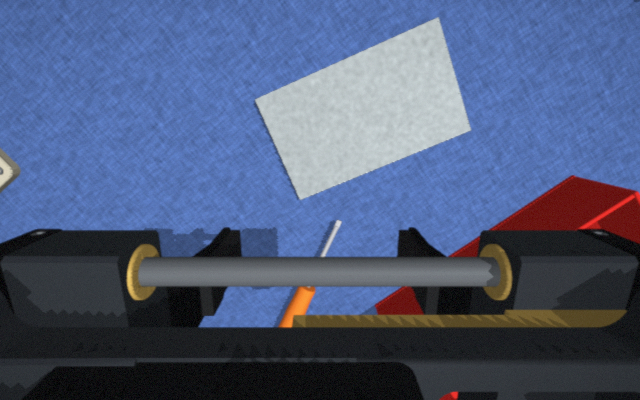

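The second call was refused, probably because every row needs "grip". The wrist picture shows only the grey panel, centred near (365,110). I repeat the move.

Request:
apply_moves(
  commands=[
    {"linear":[0.813,0.867,0],"rot":[0,0,0.212],"grip":-1},
    {"linear":[0.813,0.867,0],"rot":[0,0,0.212],"grip":-1},
    {"linear":[0.813,0.867,0],"rot":[0,0,0.212],"grip":-1},
    {"linear":[0.813,0.867,0],"rot":[0,0,0.212],"grip":-1},
    {"linear":[0.813,0.867,0],"rot":[0,0,0.212],"grip":-1},
    {"linear":[0.813,0.867,0],"rot":[0,0,0.212],"grip":-1},
    {"linear":[0.813,0.867,0],"rot":[0,0,0.212],"grip":-1},
    {"linear":[0.813,0.867,0],"rot":[0,0,0.212],"grip":-1},
    {"linear":[0.813,0.867,0],"rot":[0,0,0.212],"grip":-1},
  ],
)

```text
time: 3.5
ee_pos: [0.642, -0.0867, 0.2387]
eef_rot: [0.707, 0.708, -0.0, -0.001]
ft_force: [-0.4, -0.9, 1.0]
width: 0.0872
```

Run:
```python
from h import *
np.set_printoptions(precision=4,suppress=True)
s=r.read_state();print(s['time'],s['ee_pos'],s['eef_rot'],s['joint_positions'])
d=snap('wrist','w2');E=np.array(d['extrinsics']);print(-E[:3,:3].T@E[:3,3],E[2,:3],E[0,:3])
for n in ['glue_bottle','primer_bottle','tape']:
    for q in r.spot_point(n,d): print(n,round(q['p'],2),np.round(q['location']),toplane(d,q['location'],.006 if n[0]=='t' else .009)[:2])
for col,c0 in (('red',(.648,.0285)),('green',(.642,-.087))):
    try: print(col,coaster(d,col,np.array(c0)))
    except Exception as e: print('no',col)
```

```text
3.5 [ 0.642  -0.0867  0.2387] [ 0.7067  0.7075 -0.0001 -0.0006] [ 0.5058  0.4511 -0.6138  1.3684  0.2567  1.4027 -0.1022]
[ 0.6414 -0.0168  0.3847] [-0.0019 -0.2579 -0.9662] [ 1.      0.0004 -0.0021]
glue_bottle 0.77 [315. 173.] [ 0.6353 -0.0853]
primer_bottle 0.89 [321.  71.] [0.6427 0.0306]
primer_bottle 0.89 [434.  51.] [0.7666 0.0507]
tape 0.57 [336. 128.] [ 0.6604 -0.0319]
red (array([0.6454, 0.0288]), 55, np.float64(0.0007151856732985613))
green (array([ 0.6398, -0.09  ]), 60, np.float64(0.00072314290594637))
```

View pics/w2.png

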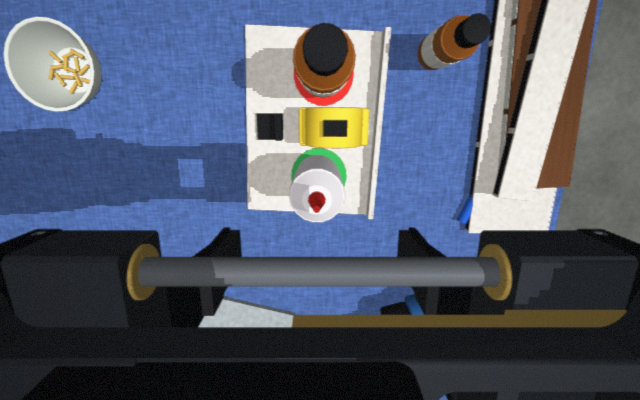

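The wrist view shows the nozzle near (317,210), which is consistent with the coaster at (0.640, -0.087). I descend on the glue bottle and grip it.

Request:
apply_moves(
  commands=[
    {"linear":[-0.005,0,-0.15],"rot":[0,0,0],"grip":-1},
    {"linear":[-0.005,0,-0.3],"rot":[0,0,0],"grip":-1},
    {"linear":[-0.005,0,-0.4],"rot":[0,0,0],"grip":-1},
    {"linear":[-0.005,0,-0.453],"rot":[0,0,0],"grip":-1},
    {"linear":[-0.005,0,-0.453],"rot":[0,0,0],"grip":-1},
    {"linear":[-0.005,0,-0.453],"rot":[0,0,0],"grip":1},
    {"linear":[-0.005,0,-0.453],"rot":[0,0,0],"grip":1},
    {"linear":[-0.005,0,-0.453],"rot":[0,0,0],"grip":1},
    {"linear":[-0.005,0,-0.453],"rot":[0,0,0],"grip":1},
    {"linear":[-0.005,0,-0.453],"rot":[0,0,0],"grip":1},
    {"linear":[-0.005,0,-0.453],"rot":[0,0,0],"grip":1},
  ],
  newtons=30,
)

```text
time: 4.8
ee_pos: [0.6403, -0.0871, 0.104]
eef_rot: [0.707, 0.707, 0.0, 0.0]
ft_force: [-0.2, 0.3, 1.5]
width: 0.0512
```

Gripped: width 51 mm. I lift it and carry it to the far spot on the grey panel, with the jaws turned -60°.

Request:
apply_moves(
  commands=[
    {"linear":[0,0,0.16],"rot":[0,0,0],"grip":1},
    {"linear":[0,0,0.32],"rot":[0,0,0],"grip":1},
    {"linear":[-0.05,-0.12,0.33],"rot":[0,0,-0.048],"grip":1},
    {"linear":[-0.098,-0.232,0.33],"rot":[0,0,-0.095],"grip":1},
    {"linear":[-0.146,-0.348,0.33],"rot":[0,0,-0.143],"grip":1},
    {"linear":[-0.195,-0.464,0.33],"rot":[0,0,-0.19],"grip":1},
    {"linear":[-0.244,-0.58,0.33],"rot":[0,0,-0.238],"grip":1},
    {"linear":[-0.292,-0.696,0.33],"rot":[0,0,-0.285],"grip":1},
    {"linear":[-0.341,-0.812,0.3],"rot":[0,0,-0.333],"grip":1},
    {"linear":[-0.341,-0.812,0.2],"rot":[0,0,-0.333],"grip":1},
    {"linear":[-0.341,-0.812,0.1],"rot":[0,0,-0.333],"grip":1},
    {"linear":[-0.341,-0.812,0.04],"rot":[0,0,-0.333],"grip":1},
    {"linear":[-0.341,-0.812,0.015],"rot":[0,0,-0.333],"grip":1},
    {"linear":[-0.341,-0.812,0],"rot":[0,0,-0.333],"grip":1},
    {"linear":[-0.341,-0.812,-0.002],"rot":[0,0,-0.333],"grip":1},
    {"linear":[-0.341,-0.812,-0.002],"rot":[0,0,-0.333],"grip":1},
  ],
)

```text
time: 6.4
ee_pos: [0.5384, -0.3309, 0.1041]
eef_rot: [0.966, 0.259, 0.001, 0.001]
ft_force: [0.5, 0.7, -1.8]
width: 0.0511
```

Request:
apply_moves(
  commands=[
    {"linear":[0,0,-0.003],"rot":[0,0,0],"grip":1},
    {"linear":[0,0,-0.003],"rot":[0,0,0],"grip":1},
    {"linear":[0,0,-0.003],"rot":[0,0,0],"grip":-1},
    {"linear":[0,0,-0.003],"rot":[0,0,0],"grip":-1},
    {"linear":[0,0,-0.003],"rot":[0,0,0],"grip":-1},
    {"linear":[0,0,-0.003],"rot":[0,0,0],"grip":-1},
    {"linear":[0,0,0.08],"rot":[0,0,0],"grip":-1},
    {"linear":[0,0,0.23],"rot":[0,0,0],"grip":-1},
    {"linear":[0,0,0.38],"rot":[0,0,0],"grip":-1},
    {"linear":[0,0,0.45],"rot":[0,0,0],"grip":-1},
  ],
)

```text
time: 7.4
ee_pos: [0.5391, -0.3311, 0.2428]
eef_rot: [0.966, 0.259, 0.002, 0.002]
ft_force: [0.8, -0.2, 0.3]
width: 0.0865
```

Run:
```python
from h import *
np.set_printoptions(precision=4,suppress=True)
s=r.read_state();print(s['time'],s['ee_pos'],s['eef_rot'])
for c in ['scene','side']:
    d=snap(c,c+'1')
    for n in ['glue_bottle','primer_bottle','tape']:
        for q in r.spot_point(n,d): print(c,n,round(q['p'],2),np.round(q['location']),toplane(d,q['location'],.006 if n[0]=='t' else .009)[:2])
    print('green',coaster(d,'green',np.array((.642,-.087))))
```

```text
7.4 [ 0.5391 -0.3311  0.2428] [0.9658 0.2594 0.002  0.002 ]
scene glue_bottle 0.59 [325. 143.] [0.3725 0.0396]
scene glue_bottle 0.57 [200. 225.] [ 0.5353 -0.3276]
scene glue_bottle 0.33 [438. 245.] [0.7466 0.2133]
scene primer_bottle 0.94 [352. 228.] [0.6457 0.0291]
scene primer_bottle 0.62 [376. 272.] [0.7701 0.0494]
scene tape 0.92 [333. 238.] [ 0.6593 -0.0233]
green (array([ 0.6427, -0.0872]), 105, np.float64(0.001973827540486631))
side glue_bottle 0.64 [452. 316.] [ 0.5393 -0.3275]
side primer_bottle 0.9 [367. 172.] [0.763  0.0428]
side primer_bottle 0.73 [340. 194.] [0.6497 0.0272]
side primer_bottle 0.67 [226. 201.] [0.4529 0.1814]
side tape 0.82 [362. 205.] [ 0.6585 -0.0309]
side tape 0.52 [376. 223.] [ 0.634  -0.0911]
green (array([ 0.6421, -0.0881]), 105, np.float64(0.0019057072092616275))
```

The glue bottle stands on the panel at about (0.538, -0.328). Now the primer, with the jaws back along x.

Request:
apply_moves(
  commands=[
    {"linear":[0.3,0.9,0],"rot":[0,0,0.333],"grip":-1},
    {"linear":[0.3,0.9,0],"rot":[0,0,0.333],"grip":-1},
    {"linear":[0.3,0.9,0],"rot":[0,0,0.333],"grip":-1},
    {"linear":[0.3,0.9,0],"rot":[0,0,0.333],"grip":-1},
    {"linear":[0.3,0.9,0],"rot":[0,0,0.333],"grip":-1},
    {"linear":[0.3,0.9,0],"rot":[0,0,0.333],"grip":-1},
  ],
)

```text
time: 8.4
ee_pos: [0.6281, -0.0564, 0.2374]
eef_rot: [0.754, 0.657, 0.0, -0.001]
ft_force: [0.7, -0.0, 0.5]
width: 0.087
```

Request:
apply_moves(
  commands=[
    {"linear":[0.063,0.15,0],"rot":[0,0,0],"grip":-1},
    {"linear":[0.063,0.297,0],"rot":[0,0,0],"grip":-1},
    {"linear":[0.063,0.297,0],"rot":[0,0,0],"grip":-1},
    {"linear":[0.063,0.297,0],"rot":[0,0,0],"grip":-1},
    {"linear":[0.063,0.297,-0.02],"rot":[0,0,0],"grip":-1},
  ],
)

```text
time: 8.9
ee_pos: [0.647, 0.027, 0.232]
eef_rot: [0.757, 0.653, -0.0, 0.0]
ft_force: [-0.2, -0.9, 0.5]
width: 0.0872
```

Run:
```python
from h import *
np.set_printoptions(precision=4,suppress=True)
s=r.read_state();print(s['time'],s['ee_pos'],s['eef_rot'],s['joint_positions'])
d=snap('wrist','w3')
for n in ['primer_bottle','tape']:
    for q in r.spot_point(n,d): print(n,round(q['p'],2),np.round(q['location']),toplane(d,q['location'],.006 if n[0]=='t' else .009)[:2])
for col,c0 in (('red',(.647,.0285)),('green',(.642,-.087))):
    try: print(col,coaster(d,col,np.array(c0)))
    except Exception as e: print('no',col)
# cap: dark blob near the bottle top z=.149
A=ortho(d,.59,.71,-.03,.09,.149);k=(A.max(2)<60).astype(np.uint8)
n,l,st,ce=cv2.connectedComponentsWithStats(k)
for i in range(1,n):
    if st[i,4]>800: print('dark',st[i],.71-ce[i][1]*.0005,.09-ce[i][0]*.0005)
```

```text
8.9 [0.647 0.027 0.232] [ 0.7573  0.653  -0.      0.0004] [ 0.3408  0.4563 -0.6289  1.3798  0.2675  1.3901 -0.4344]
primer_bottle 0.8 [124.  56.] [0.4565 0.1873]
primer_bottle 0.65 [318. 173.] [0.6451 0.0293]
primer_bottle 0.58 [420. 140.] [0.7674 0.0506]
tape 0.64 [333. 218.] [ 0.6557 -0.0296]
red (array([0.6446, 0.0254]), 56, np.float64(0.0006382042312802213))
green (array([ 0.6295, -0.1017]), 30, np.float64(0.00510482695486941))
dark [  84  100   70   62 3337] 0.6451648186994305 0.03053566077314953
dark [ 126  180   43   37 1352] 0.6111582840236686 0.017472263313609473
```

The cap centre and the detector agree at (0.645, 0.030). The jaws are at about -8°, which is fine for a round bottle. I descend and grip.

Request:
apply_moves(
  commands=[
    {"linear":[-0.003,0.002,-0.12],"rot":[0,0,0],"grip":-1},
    {"linear":[-0.003,0.002,-0.26],"rot":[0,0,0],"grip":-1},
    {"linear":[-0.003,0.002,-0.37],"rot":[0,0,0],"grip":-1},
    {"linear":[-0.003,0.002,-0.428],"rot":[0,0,0],"grip":-1},
    {"linear":[-0.003,0.002,-0.428],"rot":[0,0,0],"grip":-1},
    {"linear":[-0.003,0.002,-0.428],"rot":[0,0,0],"grip":1},
    {"linear":[-0.003,0.002,-0.428],"rot":[0,0,0],"grip":1},
    {"linear":[-0.003,0.002,-0.428],"rot":[0,0,0],"grip":1},
    {"linear":[-0.003,0.002,-0.428],"rot":[0,0,0],"grip":1},
    {"linear":[-0.003,0.002,-0.428],"rot":[0,0,0],"grip":1},
    {"linear":[-0.003,0.002,-0.428],"rot":[0,0,0],"grip":1},
  ],
)

```text
time: 10.15
ee_pos: [0.646, 0.029, 0.1041]
eef_rot: [0.757, 0.654, 0.0, 0.0]
ft_force: [-1.2, -0.4, 2.4]
width: 0.0517
```

Request:
apply_moves(
  commands=[
    {"linear":[0,0,0.16],"rot":[0,0,0],"grip":1},
    {"linear":[0,0,0.32],"rot":[0,0,0],"grip":1},
    {"linear":[-0.07,-0.11,0.33],"rot":[0,0,-0.029],"grip":1},
    {"linear":[-0.139,-0.222,0.33],"rot":[0,0,-0.057],"grip":1},
    {"linear":[-0.208,-0.332,0.33],"rot":[0,0,-0.086],"grip":1},
    {"linear":[-0.278,-0.443,0.33],"rot":[0,0,-0.114],"grip":1},
    {"linear":[-0.347,-0.554,0.33],"rot":[0,0,-0.143],"grip":1},
  ],
)

```text
time: 10.85
ee_pos: [0.5404, -0.1384, 0.2024]
eef_rot: [0.884, 0.467, -0.0, -0.0]
ft_force: [0.7, 0.3, -3.0]
width: 0.0513
```

Request:
apply_moves(
  commands=[
    {"linear":[-0.07,-0.11,0],"rot":[0,0,-0.029],"grip":1},
    {"linear":[-0.139,-0.222,0],"rot":[0,0,-0.057],"grip":1},
    {"linear":[-0.208,-0.332,0],"rot":[0,0,-0.086],"grip":1},
    {"linear":[-0.278,-0.443,0],"rot":[0,0,-0.114],"grip":1},
    {"linear":[-0.346,-0.554,0],"rot":[0,0,-0.143],"grip":1},
    {"linear":[-0.346,-0.554,-0.05],"rot":[0,0,-0.143],"grip":1},
    {"linear":[-0.346,-0.554,-0.15],"rot":[0,0,-0.143],"grip":1},
    {"linear":[-0.346,-0.554,-0.25],"rot":[0,0,-0.143],"grip":1},
    {"linear":[-0.346,-0.554,-0.31],"rot":[0,0,-0.143],"grip":1},
    {"linear":[-0.346,-0.554,-0.33],"rot":[0,0,-0.143],"grip":1},
    {"linear":[-0.346,-0.554,-0.333],"rot":[0,0,-0.143],"grip":1},
    {"linear":[-0.346,-0.554,-0.333],"rot":[0,0,-0.143],"grip":1},
  ],
)

```text
time: 12.05
ee_pos: [0.4381, -0.3033, 0.103]
eef_rot: [0.966, 0.26, 0.0, 0.0]
ft_force: [0.3, -0.6, -2.6]
width: 0.0513
```

Request:
apply_moves(
  commands=[
    {"linear":[0,0,0],"rot":[0,0,0],"grip":-1},
    {"linear":[0,0,0],"rot":[0,0,0],"grip":-1},
    {"linear":[0,0,0],"rot":[0,0,0],"grip":-1},
    {"linear":[0,0,0],"rot":[0,0,0],"grip":-1},
    {"linear":[0,0,0.08],"rot":[0,0,0],"grip":-1},
    {"linear":[0,0,0.23],"rot":[0,0,0],"grip":-1},
    {"linear":[0,0,0.38],"rot":[0,0,0],"grip":-1},
    {"linear":[0.1,0.12,0.45],"rot":[0,0,-0.04],"grip":-1},
    {"linear":[0.38,0.5,0.45],"rot":[0,0,-0.212],"grip":-1},
    {"linear":[0.38,0.5,0.45],"rot":[0,0,-0.212],"grip":-1},
    {"linear":[0.38,0.5,0.45],"rot":[0,0,-0.212],"grip":-1},
    {"linear":[0.38,0.5,0.45],"rot":[0,0,-0.212],"grip":-1},
    {"linear":[0.38,0.5,0.45],"rot":[0,0,-0.212],"grip":-1},
  ],
)

```text
time: 13.35
ee_pos: [0.5529, -0.1511, 0.2377]
eef_rot: [0.998, -0.069, 0.0, -0.0]
ft_force: [-0.3, -0.5, -0.5]
width: 0.0871
```

Run:
```python
from h import *
np.set_printoptions(precision=4,suppress=True)
s=r.read_state();print(s['time'],s['ee_pos'],s['eef_rot'],s['joint_positions'])
ds=[snap(c,c+'2') for c in ['scene','side','wrist']]
for c,d in zip(['scene','side','wrist'],ds):
    for n in ['glue_bottle','primer_bottle','tape']:
        for q in r.spot_point(n,d): print(c,n,round(q['p'],2),np.round(q['location']),toplane(d,q['location'],.006 if n[0]=='t' else .009)[:2])
    for col,c0 in (('red',(.647,.0285)),('green',(.642,-.087))):
        try: print(col,coaster(d,col,np.array(c0)))
        except Exception: pass
o=ortho(ds[0],.56,.74,-.14,.1,.068);s2=ortho(ds[1],.56,.74,-.14,.1,.068)
cv2.imwrite('pics/tapeo.png',cv2.resize(cv2.vconcat([o,s2])[:,:,::-1],None,fx=.8,fy=.8))
```

```text
13.35 [ 0.5529 -0.1511  0.2377] [ 0.9976 -0.0691  0.0001 -0.0003] [ 0.543   0.2486 -0.4198  1.5876  0.1029  1.3273 -1.5992]
scene glue_bottle 0.72 [201. 227.] [ 0.5433 -0.3268]
scene glue_bottle 0.71 [322. 212.] [ 0.583  -0.0284]
scene glue_bottle 0.21 [304. 240.] [ 0.6451 -0.0903]
scene primer_bottle 0.79 [376. 276.] [0.7788 0.046 ]
scene primer_bottle 0.64 [207. 189.] [ 0.4337 -0.2983]
scene tape 0.65 [332. 244.] [ 0.6723 -0.0302]
scene tape 0.31 [353. 230.] [0.6508 0.0307]
red (array([0.6474, 0.0272]), 105, np.float64(0.0032044809182295232))
green (array([ 0.6427, -0.0873]), 105, np.float64(0.001955610716877981))
side glue_bottle 0.57 [451. 318.] [ 0.5355 -0.3289]
side primer_bottle 0.96 [369. 173.] [0.7634 0.0368]
side primer_bottle 0.64 [403. 348.] [ 0.437  -0.3074]
side tape 0.91 [360. 205.] [ 0.6557 -0.0297]
red (array([0.6483, 0.0248]), 105, np.float64(0.0048860466685679855))
green (array([ 0.6421, -0.0881]), 105, np.float64(0.0018911609089761168))
wrist glue_bottle 0.61 [463. 165.] [ 0.5387 -0.3276]
wrist glue_bottle 0.52 [209. 318.] [0.3722 0.0228]
wrist primer_bottle 0.82 [446. 245.] [ 0.4368 -0.3037]
wrist primer_bottle 0.7 [102.   0.] [0.7667 0.0466]
wrist primer_bottle 0.64 [249. 109.] [ 0.6367 -0.086 ]
wrist tape 0.93 [196. 101.] [ 0.6539 -0.0268]
red (array([0.645 , 0.0276]), 105, np.float64(0.007119250273473429))
green (array([ 0.64  , -0.0889]), 105, np.float64(0.001141675113666545))
```

View pics/scene2.png

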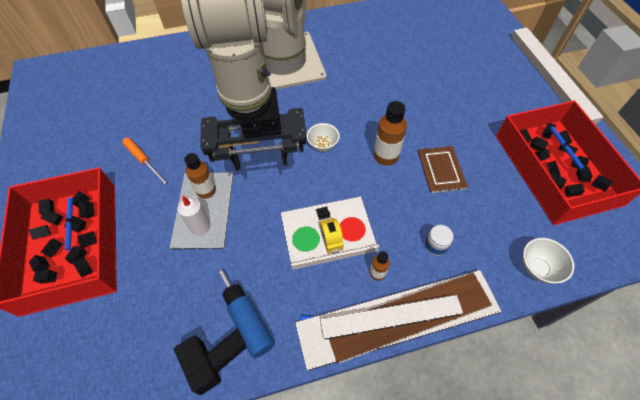

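View pics/tapeo.png

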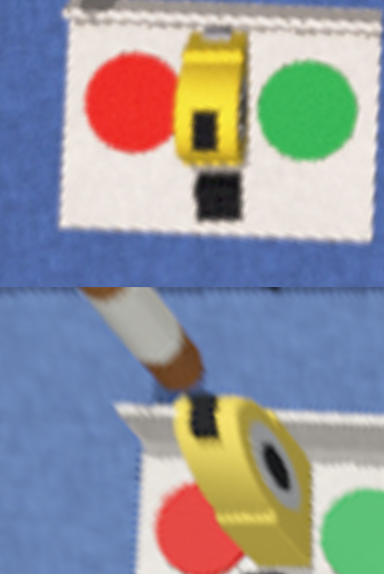

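Both bottles stand on the grey panel (scene: primer (203,175), glue (195,212)). The tape at (332,236) is free and both coasters are clear. I turn the jaws to lie across the tape by the half-turn that keeps the wrist joint in range, and hover over it.

Request:
apply_moves(
  commands=[
    {"linear":[0.343,0.412,0],"rot":[0,0,0.52],"grip":-1},
    {"linear":[0.343,0.412,0],"rot":[0,0,0.52],"grip":-1},
    {"linear":[0.343,0.412,0],"rot":[0,0,0.52],"grip":-1},
    {"linear":[0.343,0.412,0],"rot":[0,0,0.52],"grip":-1},
    {"linear":[0.343,0.412,0],"rot":[0,0,0.52],"grip":-1},
    {"linear":[0.343,0.412,0],"rot":[0,0,0.52],"grip":-1},
    {"linear":[0.343,0.412,0],"rot":[0,0,0.52],"grip":-1},
    {"linear":[0.343,0.412,0],"rot":[0,0,0.52],"grip":-1},
    {"linear":[0.343,0.412,0],"rot":[0,0,0.52],"grip":-1},
    {"linear":[0.343,0.412,0],"rot":[0,0,0.52],"grip":-1},
    {"linear":[0.343,0.412,0],"rot":[0,0,0.52],"grip":-1},
  ],
)

```text
time: 15.05
ee_pos: [0.6549, -0.0299, 0.2377]
eef_rot: [0.732, 0.682, 0.0, -0.0]
ft_force: [0.4, 0.6, 0.2]
width: 0.0871
```

Request:
apply_moves(
  commands=[
    {"linear":[0,0,0],"rot":[0,0,0.51],"grip":-1},
    {"linear":[0,0,0],"rot":[0,0,0.51],"grip":-1},
    {"linear":[0,0,0],"rot":[0,0,0.51],"grip":-1},
    {"linear":[0,0,0],"rot":[0,0,0.51],"grip":-1},
    {"linear":[0,0,0],"rot":[0,0,0.51],"grip":-1},
    {"linear":[0,0,0],"rot":[0,0,0.51],"grip":-1},
    {"linear":[0,0,0],"rot":[0,0,0.51],"grip":-1},
    {"linear":[0,0,0],"rot":[0,0,0.51],"grip":-1},
    {"linear":[0,0,0],"rot":[0,0,0.51],"grip":-1},
    {"linear":[0,0,0],"rot":[0,0,0.51],"grip":-1},
    {"linear":[0,0,0],"rot":[0,0,0.51],"grip":-1},
    {"linear":[0,0,0],"rot":[0,0,0.51],"grip":-1},
  ],
)

```text
time: 16.25
ee_pos: [0.6548, -0.0301, 0.2375]
eef_rot: [0.022, 1.0, 0.0, -0.0]
ft_force: [0.8, 0.5, -0.5]
width: 0.0869
```

Run:
```python
from h import *
np.set_printoptions(precision=4,suppress=True)
s=r.read_state();print(s['time'],s['ee_pos'],s['eef_rot'],s['joint_positions'])
w=snap('wrist','w4');sc=snap('scene')
E=np.array(w['extrinsics']);print(-E[:3,:3].T@E[:3,3],E[2,:3],E[0,:3])
for n in ['tape']:
    for q in r.spot_point(n,w): print(n,round(q['p'],2),np.round(q['location']),toplane(w,q['location'],.006)[:2])
for col,c0 in (('red',(.647,.0275)),('green',(.642,-.087))):
    try: print(col,coaster(w,col,np.array(c0)))
    except Exception: pass
for z in (.2,.22,.25): print('big',z,proj(sc,[.455,.183,z]))
W=ortho(w,.58,.74,-.11,.05,.06,.0004)
m=cv2.cvtColor(W,cv2.COLOR_RGB2HSV);k=((m[:,:,0]>15)&(m[:,:,0]<40)&(m[:,:,1]>130)).astype(np.uint8)
cs=cv2.findContours(k,0,cv2.CHAIN_APPROX_NONE)[0];c=max(cs,key=cv2.contourArea);b=cv2.boxPoints(cv2.minAreaRect(c))
print('tape box z.06',[[.74-p[1]*.0004,.05-p[0]*.0004] for p in b])
cv2.imwrite('pics/w4o.png',cv2.vconcat([cv2.resize(W,(400,400)),w['frame'][:200,120:520]])[:,:,::-1])
```

```text
16.25 [ 0.6548 -0.0301  0.2375] [ 0.0221  0.9998  0.0002 -0.0002] [ 0.6411  0.5916 -1.0049  1.3342  0.4921  1.4747  1.1986]
[ 0.5835 -0.0277  0.3835] [ 0.2576 -0.0105 -0.9662] [0.0448 0.999  0.0011]
tape 0.61 [321. 175.] [ 0.6547 -0.028 ]
red (array([0.6448, 0.0269]), 105, np.float64(0.0014215388531562101))
green (array([ 0.6398, -0.0886]), 105, np.float64(0.0012250230395599519))
big 0.2 [393.9256 104.6612]
big 0.22 [395.1991  98.4081]
big 0.25 [397.1997  88.5848]
tape box z.06 [[np.float32(0.6864), np.float32(-0.009599999)], [np.float32(0.6864), np.float32(-0.048799995)], [np.float32(0.6144), np.float32(-0.048799995)], [np.float32(0.6144), np.float32(-0.009599999)]]
```

View pics/w4o.png

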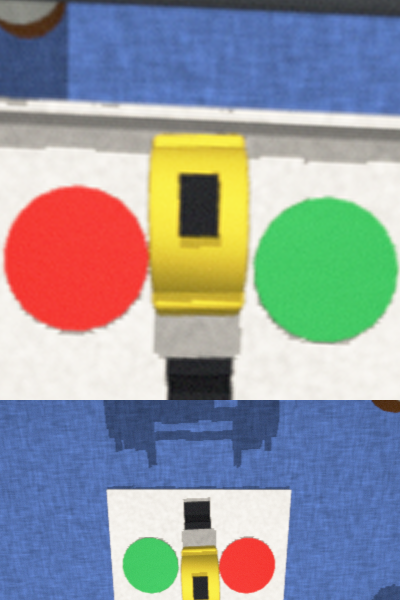

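The tape lies at about (0.658, -0.029) with yaw near 0°. I grip slightly beyond its centre, at x = 0.662, for clearance from the big bottle when placing.

Request:
apply_moves(
  commands=[
    {"linear":[0.023,0.003,-0.16],"rot":[0,0,0.011],"grip":-1},
    {"linear":[0.023,0.003,-0.32],"rot":[0,0,0.011],"grip":-1},
    {"linear":[0.023,0.003,-0.46],"rot":[0,0,0.011],"grip":-1},
    {"linear":[0.023,0.003,-0.56],"rot":[0,0,0.011],"grip":-1},
    {"linear":[0.023,0.003,-0.63],"rot":[0,0,0.011],"grip":-1},
    {"linear":[0.023,0.003,-0.666],"rot":[0,0,0.011],"grip":-1},
    {"linear":[0.023,0.003,-0.666],"rot":[0,0,0.011],"grip":-1},
    {"linear":[0.023,0.003,-0.666],"rot":[0,0,0.011],"grip":1},
    {"linear":[0.023,0.003,-0.666],"rot":[0,0,0.011],"grip":1},
    {"linear":[0.023,0.003,-0.666],"rot":[0,0,0.011],"grip":1},
    {"linear":[0.023,0.003,-0.666],"rot":[0,0,0.011],"grip":1},
    {"linear":[0.023,0.003,-0.666],"rot":[0,0,0.011],"grip":1},
    {"linear":[0.023,0.003,-0.666],"rot":[0,0,0.011],"grip":1},
    {"linear":[0.023,0.003,-0.666],"rot":[0,0,0.011],"grip":1},
  ],
)

```text
time: 17.8
ee_pos: [0.6618, -0.0289, 0.038]
eef_rot: [0.006, 1.0, 0.0, 0.0]
ft_force: [-0.1, -0.2, 0.1]
width: 0.0396
```

Gripped (39.6 mm). I lift it straight up and then travel to the brown panel.

Request:
apply_moves(
  commands=[
    {"linear":[0,0,0.12],"rot":[0,0,0],"grip":1},
    {"linear":[0,0,0.28],"rot":[0,0,0],"grip":1},
    {"linear":[0,0,0.42],"rot":[0,0,0],"grip":1},
    {"linear":[0,0.1,0.5],"rot":[0,0,0],"grip":1},
    {"linear":[-0.05,0.25,0.5],"rot":[0,0,0],"grip":1},
    {"linear":[-0.1,0.4,0.5],"rot":[0,0,0],"grip":1},
    {"linear":[-0.15,0.55,0.5],"rot":[0,0,-0.015],"grip":1},
    {"linear":[-0.2,0.7,0.5],"rot":[0,0,-0.03],"grip":1},
  ],
)

```text
time: 18.6
ee_pos: [0.6007, 0.1825, 0.1877]
eef_rot: [0.054, 0.999, -0.0, -0.0]
ft_force: [0.5, -0.3, -1.9]
width: 0.0398
```

Request:
apply_moves(
  commands=[
    {"linear":[-0.05,0.15,0],"rot":[0,0,-0.014],"grip":1},
    {"linear":[-0.1,0.3,0],"rot":[0,0,-0.014],"grip":1},
    {"linear":[-0.15,0.4,0],"rot":[0,0,-0.014],"grip":1},
    {"linear":[-0.203,0.461,0],"rot":[0,0,-0.014],"grip":1},
    {"linear":[-0.203,0.461,0],"rot":[0,0,-0.014],"grip":1},
    {"linear":[-0.203,0.461,-0.1],"rot":[0,0,-0.014],"grip":1},
    {"linear":[-0.203,0.461,-0.1],"rot":[0,0,-0.014],"grip":1},
  ],
)

```text
time: 19.3
ee_pos: [0.54, 0.3174, 0.1545]
eef_rot: [0.075, 0.997, -0.002, -0.002]
ft_force: [-1.0, -1.1, -2.9]
width: 0.0396
```

Run:
```python
from h import *
np.set_printoptions(precision=4,suppress=True)
s=r.read_state();print(s['time'],s['ee_pos'],s['eef_rot'],s['joint_positions'])
w=snap('wrist','w5');sc=snap('scene','scene3')
A=ortho(w,.42,.64,.22,.42,.008)
B=ortho(sc,.42,.64,.22,.42,.008)
for q in r.spot_point('tape',w)+r.spot_point('brown_panel',w): print(q['p'],q['location'],toplane(w,q['location'],s['ee_pos'][2]-.032),toplane(w,q['location'],.0)[:2])
cv2.imwrite('pics/br5.png',cv2.resize(cv2.hconcat([A,B])[:,:,::-1],None,fx=.95,fy=.95))
```

```text
19.3 [0.54   0.3174 0.1545] [ 0.0748  0.9972 -0.0019 -0.0019] [ 0.1173  0.6035 -1.0092  1.5186  0.5191  1.3141  0.4732]
0.8 [319.6, 229.9] [0.5355 0.3175 0.1225] [0.5806 0.3105]
```

View pics/br5.png

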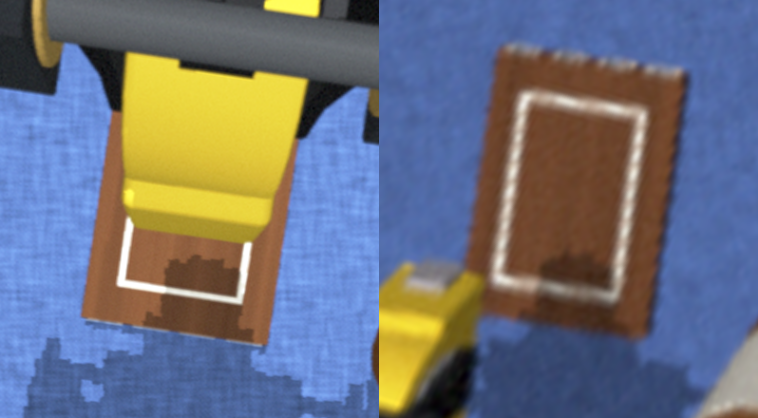

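The wrist view puts the outline centre at about (0.535, 0.318), the scene view at (0.537, 0.320), both with yaw -8.5°. I aim for the mean and lower the tape.

Request:
apply_moves(
  commands=[
    {"linear":[-0.002,-0.004,-0.1],"rot":[0,0,0],"grip":1},
    {"linear":[-0.002,-0.004,-0.2],"rot":[0,0,0],"grip":1},
    {"linear":[-0.002,-0.004,-0.28],"rot":[0,0,0],"grip":1},
    {"linear":[-0.002,-0.004,-0.34],"rot":[0,0,0],"grip":1},
    {"linear":[-0.002,-0.004,-0.375],"rot":[0,0,0],"grip":1},
    {"linear":[-0.002,-0.004,-0.385],"rot":[0,0,0],"grip":1},
    {"linear":[-0.002,-0.004,-0.39],"rot":[0,0,0],"grip":1},
    {"linear":[-0.002,-0.004,-0.39],"rot":[0,0,0],"grip":1},
  ],
)

```text
time: 20.3
ee_pos: [0.5407, 0.3186, 0.0419]
eef_rot: [0.075, 0.997, 0.0, 0.0]
ft_force: [0.7, -0.3, -1.8]
width: 0.0399
```

Run:
```python
from h import *
np.set_printoptions(precision=4,suppress=True)
s=r.read_state();print(s['time'],s['ee_pos'],s['eef_rot'],s['ft_force'])
sc=snap('scene');sd=snap('side')
a=cv2.resize(sc['frame'][130:210,390:490],None,fx=4,fy=4,interpolation=cv2.INTER_CUBIC)
b=cv2.resize(sd['frame'][110:190,180:280],None,fx=4,fy=4,interpolation=cv2.INTER_CUBIC)
cv2.imwrite('pics/p6.png',cv2.hconcat([a,b])[:,:,::-1])
```

```text
20.3 [0.5407 0.3186 0.0419] [0.0746 0.9972 0.0004 0.0005] [ 0.6811 -0.3138 -1.8119]
```

View pics/p6.png

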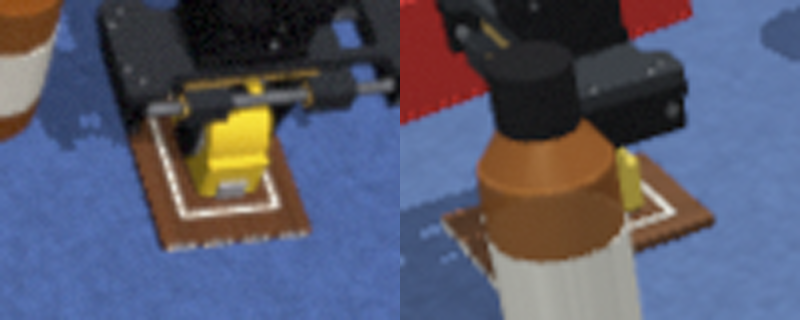

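The tape lies inside the outline with even side gaps and hangs about 2 mm up. I lower it, release, and rise to look.

Request:
apply_moves(
  commands=[
    {"linear":[0,0,-0.003],"rot":[0,0,0],"grip":1},
    {"linear":[0,0,-0.006],"rot":[0,0,0],"grip":1},
    {"linear":[0,0,-0.006],"rot":[0,0,0],"grip":1},
    {"linear":[0,0,-0.006],"rot":[0,0,0],"grip":-1},
    {"linear":[0,0,-0.006],"rot":[0,0,0],"grip":-1},
    {"linear":[0,0,-0.006],"rot":[0,0,0],"grip":-1},
    {"linear":[0,0,-0.006],"rot":[0,0,0],"grip":-1},
    {"linear":[0,0,0.06],"rot":[0,0,0],"grip":-1},
    {"linear":[0,0,0.2],"rot":[0,0,0],"grip":-1},
    {"linear":[0,0,0.36],"rot":[0,0,0],"grip":-1},
    {"linear":[0,0,0.52],"rot":[0,0,0],"grip":-1},
    {"linear":[0,0,0.66],"rot":[0,0,0],"grip":-1},
    {"linear":[0,0,0.66],"rot":[0,0,0],"grip":-1},
  ],
)

```text
time: 21.7
ee_pos: [0.5413, 0.3205, 0.2469]
eef_rot: [0.074, 0.997, 0.003, 0.004]
ft_force: [0.2, 0.2, 0.0]
width: 0.0871
```

Run:
```python
from h import *
np.set_printoptions(precision=4,suppress=True)
s=r.read_state();print(s['time'],s['ee_pos'],s['eef_rot'],s['ft_force'])
w=snap('wrist','w7');sc=snap('scene','scene4')
a=cv2.resize(sc['frame'][130:210,390:490],None,fx=4,fy=4,interpolation=cv2.INTER_CUBIC)
A=cv2.resize(ortho(w,.46,.62,.24,.40,.008,.0004),(400,400))
cv2.imwrite('pics/p7.png',cv2.hconcat([a[:320],A[:320]])[:,:,::-1]); cv2.imwrite('pics/p7.png',cv2.hconcat([cv2.copyMakeBorder(a,0,80,0,0,0),A])[:,:,::-1])
for q in r.spot_point('tape',w): print(q['p'],toplane(w,q['location'],.008))
for q in r.spot_point('tape',sc): print(q['p'],toplane(sc,q['location'],.008))
```

```text
21.7 [0.5413 0.3205 0.2469] [0.0743 0.9972 0.003  0.0038] [0.2374 0.1694 0.0152]
0.83 [0.5367 0.3173 0.008 ]
0.85 [0.539  0.3281 0.008 ]
```

View pics/p7.png

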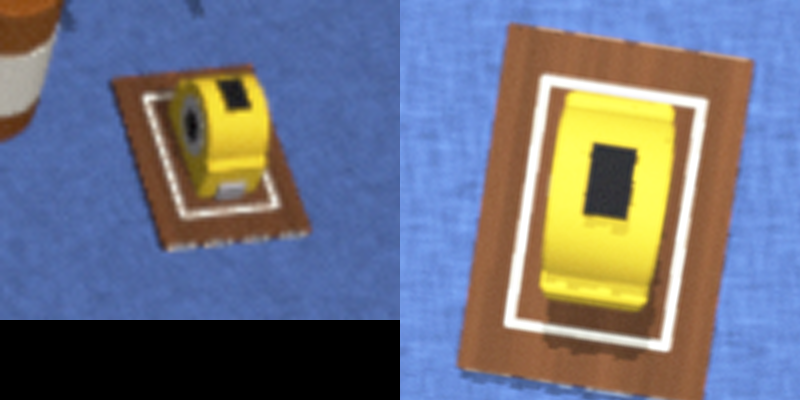

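The tape stands centred in the outline. In the rectified wrist view the side gaps are about 9.5 and 9.2 mm and the near gap about 11 mm against 10 expected. Now I go back for the primer.

Request:
apply_moves(
  commands=[
    {"linear":[-0.02,-0.12,0],"rot":[0,0,0],"grip":-1},
    {"linear":[-0.04,-0.26,0],"rot":[0,0,-0.04],"grip":-1},
    {"linear":[-0.067,-0.4,0],"rot":[0,0,-0.08],"grip":-1},
    {"linear":[-0.167,-1.0,0],"rot":[0,0,-0.4],"grip":-1},
    {"linear":[-0.167,-1.0,0],"rot":[0,0,-0.4],"grip":-1},
    {"linear":[-0.167,-1.0,0],"rot":[0,0,-0.4],"grip":-1},
    {"linear":[-0.167,-1.0,0],"rot":[0,0,-0.4],"grip":-1},
    {"linear":[-0.167,-1.0,0],"rot":[0,0,-0.4],"grip":-1},
    {"linear":[-0.167,-1.0,0],"rot":[0,0,-0.4],"grip":-1},
    {"linear":[-0.167,-1.0,0],"rot":[0,0,-0.4],"grip":-1},
    {"linear":[-0.167,-1.0,0],"rot":[0,0,-0.4],"grip":-1},
    {"linear":[-0.167,-1.0,0],"rot":[0,0,-0.4],"grip":-1},
  ],
)

```text
time: 23.1
ee_pos: [0.4897, 0.0182, 0.2384]
eef_rot: [0.645, 0.764, -0.0, -0.001]
ft_force: [0.2, -0.2, -0.4]
width: 0.0868
```

Request:
apply_moves(
  commands=[
    {"linear":[-0.167,-1.0,0],"rot":[0,0,-0.383],"grip":-1},
    {"linear":[-0.167,-1.0,0],"rot":[0,0,-0.383],"grip":-1},
    {"linear":[-0.167,-1.0,0],"rot":[0,0,-0.383],"grip":-1},
    {"linear":[-0.167,-1.0,0],"rot":[0,0,-0.383],"grip":-1},
    {"linear":[-0.167,-1.0,0],"rot":[0,0,-0.383],"grip":-1},
    {"linear":[-0.167,-1.0,0],"rot":[0,0,-0.383],"grip":-1},
    {"linear":[-0.167,-1.0,0],"rot":[0,0,-0.383],"grip":-1},
    {"linear":[-0.167,-1.0,0],"rot":[0,0,-0.383],"grip":-1},
    {"linear":[-0.167,-1.0,0],"rot":[0,0,-0.383],"grip":-1},
    {"linear":[-0.167,-1.0,0],"rot":[0,0,-0.383],"grip":-1},
  ],
)

```text
time: 24.1
ee_pos: [0.4401, -0.2814, 0.2387]
eef_rot: [0.964, 0.266, -0.0, -0.0]
ft_force: [0.1, -0.4, 0.5]
width: 0.087
```

Run:
```python
from h import *
np.set_printoptions(precision=5,suppress=True)
s=r.read_state();print(s['time'],s['ee_pos'],s['eef_rot'],s['joint_positions'])
for c in ['scene','side']:
    d=snap(c)
    for n in ['glue_bottle','primer_bottle']:
        for q in r.spot_point(n,d): print(c,n,round(q['p'],2),toplane(d,q['location'],.008)[:2])
```

```text
24.1 [ 0.44012 -0.28136  0.23873] [ 0.96389  0.26631 -0.00012 -0.00018] [ 1.02635  0.15252 -0.5954   1.7052   0.08814  1.31119 -0.61802]
scene glue_bottle 0.59 [ 0.53656 -0.32847]
scene primer_bottle 0.75 [0.45392 0.18546]
scene primer_bottle 0.68 [ 0.44229 -0.30641]
scene primer_bottle 0.61 [0.77591 0.0506 ]
scene primer_bottle 0.52 [0.74361 0.21122]
side glue_bottle 0.7 [ 0.53823 -0.32675]
side primer_bottle 0.95 [ 0.44054 -0.30288]
side primer_bottle 0.83 [0.45048 0.18859]
side primer_bottle 0.17 [0.73538 0.20228]
```

Request:
apply_moves(
  commands=[
    {"linear":[-0.007,-0.072,0],"rot":[0,0,-0.004],"grip":-1},
    {"linear":[-0.007,-0.072,-0.06],"rot":[0,0,-0.004],"grip":-1},
    {"linear":[-0.007,-0.072,-0.2],"rot":[0,0,-0.004],"grip":-1},
    {"linear":[-0.007,-0.072,-0.34],"rot":[0,0,-0.004],"grip":-1},
    {"linear":[-0.007,-0.072,-0.43],"rot":[0,0,-0.004],"grip":-1},
    {"linear":[-0.007,-0.072,-0.454],"rot":[0,0,-0.004],"grip":-1},
    {"linear":[-0.007,-0.072,-0.454],"rot":[0,0,-0.004],"grip":-1},
    {"linear":[-0.007,-0.072,-0.454],"rot":[0,0,-0.004],"grip":1},
    {"linear":[-0.007,-0.072,-0.454],"rot":[0,0,-0.004],"grip":1},
    {"linear":[-0.007,-0.072,-0.454],"rot":[0,0,-0.004],"grip":1},
    {"linear":[-0.007,-0.072,-0.454],"rot":[0,0,-0.004],"grip":1},
    {"linear":[-0.007,-0.072,-0.454],"rot":[0,0,-0.004],"grip":1},
    {"linear":[-0.007,-0.072,-0.454],"rot":[0,0,-0.004],"grip":1},
  ],
)

```text
time: 25.7
ee_pos: [0.438, -0.3034, 0.103]
eef_rot: [0.966, 0.257, 0.0, 0.0]
ft_force: [-0.2, 0.7, 2.6]
width: 0.0514
```

Request:
apply_moves(
  commands=[
    {"linear":[0,0,0.16],"rot":[0,0,0],"grip":1},
    {"linear":[0,0,0.32],"rot":[0,0,0],"grip":1},
    {"linear":[0.07,0.11,0.333],"rot":[0,0,0.029],"grip":1},
    {"linear":[0.139,0.222,0.333],"rot":[0,0,0.057],"grip":1},
    {"linear":[0.208,0.332,0.333],"rot":[0,0,0.086],"grip":1},
    {"linear":[0.278,0.443,0.333],"rot":[0,0,0.114],"grip":1},
    {"linear":[0.346,0.554,0.333],"rot":[0,0,0.143],"grip":1},
  ],
)

```text
time: 26.4
ee_pos: [0.5421, -0.1359, 0.2025]
eef_rot: [0.884, 0.467, -0.0, -0.0]
ft_force: [0.8, -0.4, -1.8]
width: 0.0512
```

Request:
apply_moves(
  commands=[
    {"linear":[0.07,0.11,0],"rot":[0,0,0.029],"grip":1},
    {"linear":[0.139,0.222,0],"rot":[0,0,0.057],"grip":1},
    {"linear":[0.208,0.332,0],"rot":[0,0,0.086],"grip":1},
    {"linear":[0.278,0.443,0],"rot":[0,0,0.114],"grip":1},
    {"linear":[0.347,0.554,0],"rot":[0,0,0.146],"grip":1},
    {"linear":[0.347,0.554,-0.08],"rot":[0,0,0.146],"grip":1},
    {"linear":[0.347,0.554,-0.18],"rot":[0,0,0.146],"grip":1},
    {"linear":[0.347,0.554,-0.26],"rot":[0,0,0.146],"grip":1},
    {"linear":[0.347,0.554,-0.3],"rot":[0,0,0.146],"grip":1},
    {"linear":[0.347,0.554,-0.32],"rot":[0,0,0.146],"grip":1},
    {"linear":[0.347,0.554,-0.32],"rot":[0,0,0.146],"grip":1},
  ],
)

```text
time: 27.5
ee_pos: [0.6458, 0.0289, 0.1065]
eef_rot: [0.756, 0.655, -0.0, -0.0]
ft_force: [0.5, -0.2, -1.9]
width: 0.0509
```

Request:
apply_moves(
  commands=[
    {"linear":[0,0,-0.005],"rot":[0,0,0],"grip":1},
    {"linear":[0,0,-0.008],"rot":[0,0,0],"grip":1},
    {"linear":[0,0,-0.008],"rot":[0,0,0],"grip":1},
    {"linear":[0,0,-0.008],"rot":[0,0,0],"grip":-1},
    {"linear":[0,0,-0.008],"rot":[0,0,0],"grip":-1},
    {"linear":[0,0,-0.008],"rot":[0,0,0],"grip":-1},
    {"linear":[0,0,-0.008],"rot":[0,0,0],"grip":-1},
    {"linear":[0,0,0.07],"rot":[0,0,0],"grip":-1},
    {"linear":[0,0,0.22],"rot":[0,0,0],"grip":-1},
    {"linear":[0,0,0.37],"rot":[0,0,0],"grip":-1},
    {"linear":[0,0,0.44],"rot":[0,0,0],"grip":-1},
  ],
)

```text
time: 28.6
ee_pos: [0.6469, 0.0297, 0.2433]
eef_rot: [0.756, 0.655, 0.002, 0.001]
ft_force: [-0.7, 0.5, -0.1]
width: 0.0868
```

Request:
apply_moves(
  commands=[
    {"linear":[-0.3,-0.97,0],"rot":[0,0,-0.25],"grip":-1},
    {"linear":[-0.3,-0.97,0],"rot":[0,0,-0.25],"grip":-1},
    {"linear":[-0.3,-0.97,0],"rot":[0,0,-0.25],"grip":-1},
    {"linear":[-0.3,-0.97,0],"rot":[0,0,-0.25],"grip":-1},
    {"linear":[-0.3,-0.97,0],"rot":[0,0,-0.25],"grip":-1},
    {"linear":[-0.3,-0.97,0],"rot":[0,0,-0.25],"grip":-1},
    {"linear":[-0.3,-0.97,0],"rot":[0,0,-0.25],"grip":-1},
    {"linear":[-0.3,-0.97,0],"rot":[0,0,-0.25],"grip":-1},
    {"linear":[-0.3,-0.97,0],"rot":[0,0,-0.25],"grip":-1},
  ],
)

```text
time: 29.5
ee_pos: [0.5564, -0.2604, 0.2388]
eef_rot: [0.949, 0.317, 0.0, -0.0]
ft_force: [1.0, 0.8, 0.1]
width: 0.0873
```

Run:
```python
from h import *
np.set_printoptions(precision=5,suppress=True)
s=r.read_state();print(s['time'],s['ee_pos'],s['eef_rot'])
for c in ['scene','side']:
    d=snap(c)
    for n in ['glue_bottle','primer_bottle']:
        for q in r.spot_point(n,d): print(c,n,round(q['p'],2),toplane(d,q['location'],.008)[:2])
```

```text
29.5 [ 0.55644 -0.26036  0.23882] [ 0.94852  0.31673  0.00036 -0.00026]
scene glue_bottle 0.65 [ 0.53691 -0.32826]
scene primer_bottle 0.82 [0.46318 0.18788]
scene primer_bottle 0.79 [0.64916 0.03114]
scene primer_bottle 0.79 [0.77531 0.04935]
scene primer_bottle 0.23 [0.5307  0.32685]
side glue_bottle 0.86 [ 0.53549 -0.33024]
side primer_bottle 0.93 [0.76324 0.04103]
side primer_bottle 0.88 [0.44984 0.18566]
side primer_bottle 0.64 [0.53623 0.32031]
side primer_bottle 0.57 [0.63997 0.03213]
side primer_bottle 0.29 [ 0.5353  -0.32818]
```

Request:
apply_moves(
  commands=[
    {"linear":[-0.06,-0.13,0],"rot":[0,0,-0.038],"grip":-1},
    {"linear":[-0.06,-0.229,0],"rot":[0,0,-0.038],"grip":-1},
    {"linear":[-0.06,-0.229,-0.04],"rot":[0,0,-0.038],"grip":-1},
    {"linear":[-0.06,-0.229,-0.18],"rot":[0,0,-0.038],"grip":-1},
    {"linear":[-0.06,-0.229,-0.32],"rot":[0,0,-0.038],"grip":-1},
    {"linear":[-0.06,-0.229,-0.42],"rot":[0,0,-0.038],"grip":-1},
    {"linear":[-0.06,-0.229,-0.454],"rot":[0,0,-0.038],"grip":-1},
    {"linear":[-0.06,-0.229,-0.454],"rot":[0,0,-0.038],"grip":-1},
    {"linear":[-0.06,-0.229,-0.454],"rot":[0,0,-0.038],"grip":1},
    {"linear":[-0.06,-0.229,-0.454],"rot":[0,0,-0.038],"grip":1},
    {"linear":[-0.06,-0.229,-0.454],"rot":[0,0,-0.038],"grip":1},
    {"linear":[-0.06,-0.229,-0.454],"rot":[0,0,-0.038],"grip":1},
    {"linear":[-0.06,-0.229,-0.454],"rot":[0,0,-0.038],"grip":1},
    {"linear":[-0.06,-0.229,-0.454],"rot":[0,0,-0.038],"grip":1},
  ],
)

```text
time: 31.2
ee_pos: [0.538, -0.3308, 0.1028]
eef_rot: [0.966, 0.259, 0.0, 0.0]
ft_force: [-0.8, -0.5, 1.9]
width: 0.0516
```

Request:
apply_moves(
  commands=[
    {"linear":[0,0,0.16],"rot":[0,0,0],"grip":1},
    {"linear":[0,0,0.32],"rot":[0,0,0],"grip":1},
    {"linear":[0.049,0.116,0.333],"rot":[0,0,0.047],"grip":1},
    {"linear":[0.098,0.232,0.333],"rot":[0,0,0.094],"grip":1},
    {"linear":[0.146,0.348,0.333],"rot":[0,0,0.141],"grip":1},
    {"linear":[0.195,0.464,0.333],"rot":[0,0,0.188],"grip":1},
    {"linear":[0.244,0.58,0.333],"rot":[0,0,0.235],"grip":1},
    {"linear":[0.292,0.696,0.333],"rot":[0,0,0.282],"grip":1},
    {"linear":[0.341,0.812,0.333],"rot":[0,0,0.333],"grip":1},
    {"linear":[0.341,0.812,0.25],"rot":[0,0,0.333],"grip":1},
    {"linear":[0.341,0.812,0.15],"rot":[0,0,0.333],"grip":1},
    {"linear":[0.341,0.812,0.07],"rot":[0,0,0.333],"grip":1},
    {"linear":[0.341,0.812,0.03],"rot":[0,0,0.333],"grip":1},
    {"linear":[0.341,0.812,0.013],"rot":[0,0,0.333],"grip":1},
    {"linear":[0.341,0.812,0.011],"rot":[0,0,0.333],"grip":1},
    {"linear":[0.341,0.812,0.011],"rot":[0,0,0.333],"grip":1},
  ],
)

```text
time: 32.8
ee_pos: [0.6408, -0.0871, 0.1069]
eef_rot: [0.708, 0.706, 0.001, 0.001]
ft_force: [0.5, 0.7, -2.3]
width: 0.0513
```

Request:
apply_moves(
  commands=[
    {"linear":[0,0,-0.004],"rot":[0,0,0],"grip":1},
    {"linear":[0,0,-0.008],"rot":[0,0,0],"grip":1},
    {"linear":[0,0,-0.009],"rot":[0,0,0],"grip":1},
    {"linear":[0,0,-0.009],"rot":[0,0,0],"grip":-1},
    {"linear":[0,0,-0.009],"rot":[0,0,0],"grip":-1},
    {"linear":[0,0,-0.009],"rot":[0,0,0],"grip":-1},
    {"linear":[0,0,-0.009],"rot":[0,0,0],"grip":-1},
    {"linear":[0,0,0.07],"rot":[0,0,0],"grip":-1},
    {"linear":[0,0,0.22],"rot":[0,0,0],"grip":-1},
    {"linear":[0,0,0.37],"rot":[0,0,0],"grip":-1},
    {"linear":[0,0,0.44],"rot":[0,0,0],"grip":-1},
    {"linear":[-0.3,-0.35,0.44],"rot":[0,0,-0.05],"grip":-1},
    {"linear":[-0.3,-0.35,0.44],"rot":[0,0,-0.05],"grip":-1},
    {"linear":[-0.3,-0.35,0.44],"rot":[0,0,-0.05],"grip":-1},
    {"linear":[-0.3,-0.35,0.44],"rot":[0,0,-0.05],"grip":-1},
    {"linear":[-0.3,-0.35,0.44],"rot":[0,0,-0.05],"grip":-1},
  ],
)

```text
time: 34.4
ee_pos: [0.5497, -0.193, 0.238]
eef_rot: [0.762, 0.648, -0.0, 0.0]
ft_force: [1.1, 0.7, -0.1]
width: 0.0871
```

Run:
```python
from h import *
np.set_printoptions(precision=4,suppress=True)
s=r.read_state();print(s['time'],s['ee_pos'],s['eef_rot'])
for c in ['scene','side']:
    d=snap(c,c+'9')
    for n in ['glue_bottle','primer_bottle','tape','screw_bowl','tin','corner_block']:
        for q in r.spot_point(n,d):
            if q['p']>.4: print(c,n,round(q['p'],2),toplane(d,q['location'],{'screw_bowl':0,'tin':0,'corner_block':.006}.get(n,.009))[:2])
    for col,c0 in (('red',(.647,.0275)),('green',(.642,-.087))): print(col,coaster(d,col,np.array(c0)))
    if c=='scene': a=cv2.resize(d['frame'][130:290,260:500],None,fx=3,fy=3,interpolation=cv2.INTER_CUBIC);cv2.imwrite('pics/fin.png',a[:,:,::-1])
    else: a=cv2.resize(d['frame'][110:260,180:420],None,fx=3,fy=3,interpolation=cv2.INTER_CUBIC);cv2.imwrite('pics/fin2.png',a[:,:,::-1])
```

```text
34.4 [ 0.5497 -0.193   0.238 ] [ 0.7616  0.648  -0.      0.0003]
scene glue_bottle 0.82 [ 0.6412 -0.0883]
scene primer_bottle 0.97 [0.452  0.1948]
scene primer_bottle 0.7 [0.7681 0.0459]
scene primer_bottle 0.66 [0.6452 0.0295]
scene tape 0.77 [0.5453 0.3211]
scene tin 0.89 [0.7405 0.2139]
scene corner_block 0.42 [ 0.5862 -0.027 ]
red (array([0.6451, 0.0295]), 63, np.float64(0.0012275181468067067))
green (array([ 0.6403, -0.0868]), 66, np.float64(0.0010440475177364828))
side glue_bottle 0.71 [ 0.6378 -0.0904]
side primer_bottle 0.83 [0.4536 0.1868]
side primer_bottle 0.68 [0.7602 0.048 ]
side primer_bottle 0.62 [0.6455 0.0269]
side screw_bowl 0.74 [0.3712 0.0407]
side tin 0.61 [0.7294 0.1922]
side corner_block 0.81 [ 0.5815 -0.0337]
red (array([0.6492, 0.0298]), 71, np.float64(0.001735692335164993))
green (array([ 0.6439, -0.0867]), 67, np.float64(0.0011439483016968466))
```

View pics/fin.png

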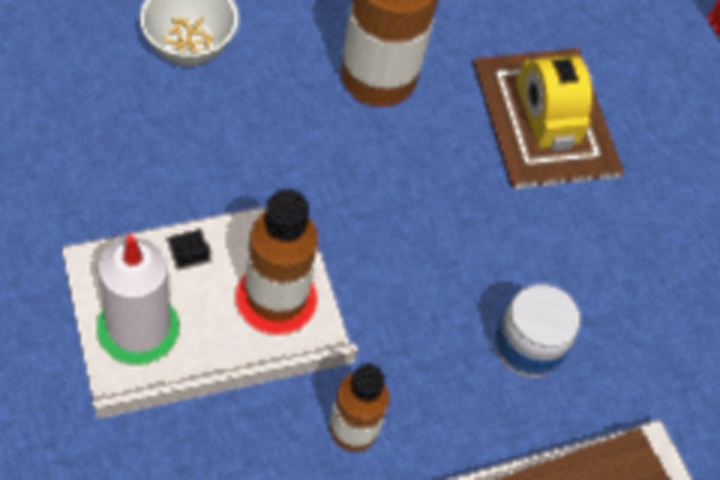

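View pics/fin2.png

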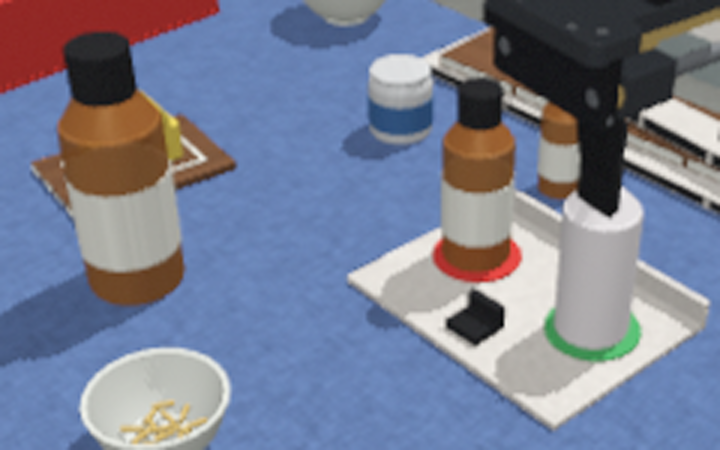

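The final pictures show the glue bottle on green, the primer on red and the tape in the outline. The bowl, tin and block have not moved and the gripper is clear. I hand in.

```bash
python3 -c "
from bench import r
print(r.close_job())"
```

```text
the job is handed in; nothing more can be done
None
```

The job is handed in after about 35 s of robot time. No verdict was reported.

- **Moves:** I stood the glue bottle (from green) and the middle-sized primer (from red) on the grey panel. The tape then went upright into the white outline. Last, the primer went back on red and the glue on green, each at the arm position where I had first gripped it.
- **Tape check:** In the wrist view after release, the side gaps to the outline were about 9.5 and 9.2 mm. The near gap was about 11 mm against 10 expected.
- **Bottle check:** Both bottles stand upright. The scene camera puts them within about 2 mm of the coaster centres.
- **Bystanders:** In the last pictures the bowl, tin and block look unmoved and the gripper touches nothing.
- **Disagreements:**
  - The cameras differ by 2–3 mm in x. The side camera's detector put the glue about 6 mm from that camera's own coaster fit, but its enlarged picture shows it centred.
  - Detector readings for the tin and block shift by up to about 2 cm between pictures. The largest was the last side-camera tin reading.
  - In the last pictures the scene detector put the tape about 9 mm from the outline centre, and the side detector did not find it. I trusted the close wrist view instead.
- **Refused call:** One move call was refused, probably because its rows lacked "grip", and I repeated it.

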